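# Clamp a heat-spreader plate onto a sample block

### The job

Slide the thin aluminium plate along its tray until its front end sticks out over the tray's front edge far enough to be gripped by its sides, then lay it on the black sample block in the screw clamp, squarely over the block with its far end under the raised toe, and let go of it. Then hold the T-handle and turn it clockwise until the toe has come down and rising resistance shows that the plate is firmly clamped, without over-tightening; let go of the handle, and leave the jar, the beaker and the tip box where they stand.

Things in the scene. Friction and masses are not known exactly. Their poses are not given: they have to be found in the camera images.
- plate_center (a point): Centre (half-way up) of the loose aluminium plate: 100 mm long (its x axis), 56 mm wide (y), 6 mm thick, about 90 g. It starts flat in the tray's channel, length along it, top flush with the side walls, so its sides cannot be gripped there; its front (-x) end is 5 to 25 mm behind the tray's front edge. Slid out by less than half its length it stays lying.
- tray_edge (a point): Middle of the front edge of the fixed grey tray, on its channel floor 40 mm above the bench. x runs from this edge back along the channel (roughly away from the robot). Floor 160 mm long, open at both ends (the plate can be pushed from behind), 59 mm wide between side walls 6 mm high, 6.5 mm thick. In front of the edge is free space down to the bench.
- nest (a point): Centre of the nest of the fixed grey screw clamp, on its base, 30 mm above the bench. x points away from the robot to the screw axis at x = 88 mm. Base: x -60 to 130, y -50 to 50 mm. Rails and stops 8 mm high hold the block with 1.5 mm play (side rails at |y| = 24.5 to 30.5 mm). The bridge on two posts (x 70 to 106, y -45 to 45 mm) has its top 79 mm above this point.
- block_center (a point): Centre (half-way up) of the loose black sample block, 100 mm long (x), 46 mm wide (y), 20 mm high, 0.25 kg, lying in the clamp's nest, where it must stay. The plate goes on top of it, flat, ends flush, its long sides along the block's and 5 mm beyond them on either side; its centre is then 13 mm above this point.
- toe: The clamp's steel toe, a strap 36 mm wide and 12 mm thick that reaches over the far (+x) 18 mm of the block. Its underside is 13 mm below this origin (origin on the screw axis; z up). It moves vertically only.
- toe_tip (a point): Middle of the front lower edge of the toe, 56 mm in front of the screw axis, above the block's far end. It starts 14 to 16 mm above the block's top, so the plate is slid in under it with 8 to 10 mm to spare.
- handle_grip (a point): Centre of the T-handle's flat steel cross-bar: 64 mm long (x axis), 12 mm wide (y), 14 mm high, on the vertical screw axis, 144 mm above the bench. Below the bar is a neck 10 mm across and 28 mm high, with a 20 mm collar on its lowest 5 mm, then the bridge. It turns about the screw axis but does not rise or sink.
- handle (a joint): T-handle angle, rad, growing clockwise seen from above; starts at 0 to 0.4 (at 0 the bar lies along the clamp's x). Each rad lowers the toe 5 mm; free turning takes 0.15 N m. It touches the stacked plate at about 2.0; each rad more adds 60 N of clamping and 0.3 N m. Firm from 12 N (2.2); stop at 2.5 to 3.2; over 100 N (3.6) is over-tightened. Released, it eases back to about 30 N and stays.
- plate: The same plate; this origin is at the centre of its underside.
- jar: Bystander: small amber jar, 40 mm across, 50 mm high; origin at the centre of its underside.
- beaker: Bystander: small white open cup, 50 mm across, 55 mm high; origin at the centre of its underside.
- tipbox: Bystander: closed box, 87 x 122 x 60 mm high; origin at the centre of its underside.
There are look-alikes about, which are no part of the job. What is meant by the plate is not yellow, and is the smaller of those in its own colour.

How it is judged:
On the way, in this order (a step that is already met when the one before it is completed fails the run):
1. the plate, still lying in the tray, sticks out at least 20 mm over the front edge (x of plate_center in the frame of tray_edge between -0.01 and 0.03 m and z of plate_center in the frame of tray_edge between 0 and 0.006 m and angle between plate_center's own z axis and vertical below 0.08 rad), for 0.2 s.
2. the plate lies flat and square on the block in the nest, let go (horizontal distance between plate_center and block_center below 0.009 m and z of plate_center in the frame of block_center between 0.0105 and 0.0155 m and angle between the x axis of plate_center and the x axis of block_center, either way round below 0.12 rad and horizontal distance between block_center and nest below 0.008 m and z of block_center in the frame of nest below 0.013 m and contact force between the fingers and plate below 0.1 N), for 0.2 s.
3. the toe presses on the plate with at least 12 N (horizontal distance between plate_center and block_center below 0.009 m and z of plate_center in the frame of block_center between 0.0105 and 0.0155 m and angle between the x axis of plate_center and the x axis of block_center, either way round below 0.12 rad and contact force between toe and plate above 12 N), for 0.2 s.
At the end, for the whole second after the job is handed in: The plate lies on the block within 9 mm of its centre and 0.12 rad of square, the block is in the nest (within 8 mm), and the toe presses on the plate with at least 12 N, all at rest (all of step 3 and horizontal distance between block_center and nest below 0.008 m and z of block_center in the frame of nest below 0.013 m and linear speed of plate below 0.01 m/s); the robot touches nothing.
It fails at once if the clamp is over-tightened: more than 100 N on the plate (contact force between toe and plate above 100 N).
It fails at once if the jar is moved more than 25 mm (distance of jar from where it was at the start of the episode above 0.025 m).
It fails at once if the beaker is moved more than 25 mm (distance of beaker from where it was at the start of the episode above 0.025 m).
It fails at once if the tip box is moved more than 25 mm (distance of tipbox from where it was at the start of the episode above 0.025 m).
It also fails if it takes over 72 s, if anything falls off the work surface, if the arm or the gripper's body presses on something with over 40 N, if the wrist force passes 120 N, or if a joint passes its speed limit or range.

### The arm

A 6-joint arm with a two-finger parallel gripper is mounted at the origin on the work surface. World frame = base frame: x ahead of the robot, y to its left, z up, the work surface at z = 0. Lengths are in m, angles in rad, forces in N, time in s.
With the tool pointing down it reaches from about 0.275 to 0.875 m from the base axis. Payload 12.5 kg.
Tool frame: the origin (TCP) lies midway between the tips of the shut fingers; the grasp point (between the pads) lies 19 mm behind it; x points along the fingers, y is the direction in which the jaws open and shut, and the axes are right-handed (so a half turn about x gives the same grasp; the last joint's range is limited). The gripper opens to 85 mm and grips with 20 to 120 N. Pads are 22 mm wide; open, the fingers measure 114 mm over their backs; the gripper's body (76 mm by 85 mm) begins 54 mm behind the grasp point. The pads swing forward as they close: fully open they stand 13 mm farther back than shut.
Start: joints at [-1.397, 0.351, 1.652, -0, 1.139, -0.085], TCP at [0.141, -0.532, 0.197] pointing down, gripper open.
Joint ranges: [-2.75, 2.75], [-0.79, 2.1], [0.01, 2.65], [-1.57, 4.71], [0.07, 3.14], [-2.87, 2.87]. Speed limits (rad/s): [2.22, 2.22, 2.79, 3.14, 3.14, 3.14].

### API

Orientations are given as a unit quaternion [x, y, z, w].
In Python, from workcell import manip, eoat, kin, get_obs, viewer, close_job gives the robot as it stands. Calls block until the motion is done:
- manip.move_to(position, orientation): joint-space move of the TCP to a pose.
- manip.move_l(position, attitude=None, vel=0.15): straight line of the TCP; attitude=None keeps the orientation; vel is the mean speed in m/s.
- manip.goto_joints(angles): joint-space move.
- eoat.gripper_to(opening, grip_force=None): finger opening in m; grip_force is the grip in N (None keeps the last); returns when the fingers have stopped.
- manip.wait(seconds).
- kin.inverse_kinematics(position, orientation): joint angles nearest the present ones, or None.
- get_obs(): the state.
- viewer.get_image(name): name is "side" or "top" or "wrist"; returns a dict with "image" (420x560x3 uint8, blue, green, red), "K" (3x3 intrinsics, pixels), "rvec" (rotation vector, rad) and "tvec" (3), from world to camera coordinates, as OpenCV has them. Camera axes: x right, y down, z forward; pixel columns grow to the right and rows downward; lengths in m; the calibration is good to about 2 mm. A picture is of the moment at which its call begins. There is no depth.
A pose or a line that the arm cannot do raises manip.IKError and nothing moves.
- close_job(): hands the job in, once; it reports no verdict.
The state is a dict: "t": time; "q": joint angles; "dq": joint speeds; "tau": joint torques, N m; "tool_pos": TCP position; "tcp_rot": TCP orientation; "ft_force": force on the tool from outside, world axes, zero at the start; "torque": the same for the moment, N m; "width": finger opening in m.
Only numpy, scipy, OpenCV 4.12 (cv2) and the standard library are available. Lean on these libraries where they do the work, as an engineer would, in place of code of your own. Each camera call takes 0.05 s, during which the arm holds its last target.

## Working session

There is one attempt and no reset: what is moved stays moved. The work goes in short steps, each a Python script; the robot and the scene stay as the last script left them, time stands still between calls to the robot, and variables do not carry over. Pictures are saved under pics/ and viewed, and the job is handed in when it is done.

```bash
ls; mkdir -p pics; cat > h.py <<'E'
import numpy as np, cv2
from workcell import manip, eoat, kin, get_obs, viewer, close_job
def snap(n,f):
    d=viewer.get_image(n); cv2.imwrite('pics/'+f+'.png',d['image']); np.savez('pics/'+f+'.npz',**{k:np.array(v) for k,v in d.items()}); return d
def load(f): return dict(np.load('pics/'+f+'.npz'))
def ray(d,uv,z):
    R,_=cv2.Rodrigues(np.array(d['rvec'],float)); t=np.array(d['tvec'],float).ravel(); K=np.array(d['K'])
    c=-R.T@t; v=R.T@np.linalg.inv(K)@np.array([uv[0],uv[1],1.]); s=(z-c[2])/v[2]; return c+s*v
def proj(d,p):
    q,_=cv2.projectPoints(np.array(p,float).reshape(-1,3),np.array(d['rvec'],float),np.array(d['tvec'],float),np.array(d['K']),None); return q.reshape(-1,2)
E
python3 - <<'E'
from h import *
print(get_obs())
for n in ['top','side','wrist']:
    d=snap(n,n+'0'); R,_=cv2.Rodrigues(np.array(d['rvec'],float)); print(n,-R.T@np.array(d['tvec']).ravel(), R[2])
E
```

```text
pics
{'t': 0.0, 'q': array([-1.39659055e+00,  3.51247730e-01,  1.65244827e+00, -6.59620250e-07,
        1.13909640e+00, -8.46010384e-02]), 'dq': array([ 0.00098439, -0.00117538,  0.00026294,  0.00120797, -0.00015615,
       -0.00109372]), 'tau': array([ 3.40539504e-03, -5.06096113e+01, -2.91402233e+01,  1.06412742e-04,
        4.45999365e-03, -4.94278709e-06]), 'tool_pos': array([ 0.14071733, -0.53129764,  0.19604296]), 'tcp_rot': array([-0.70117535, -0.09167069,  0.70121377, -0.09082321]), 'ft_force': array([-0.42183659, -0.15257841,  0.2802972 ]), 'torque': array([ 0.0088151 , -0.0019397 , -0.04443138]), 'width': 0.08536246211914814}
top [ 0.50180565 -0.09521183  1.45969561] [ 0.06685693  0.02334257 -0.99748949]
side [0.34613301 0.68951742 0.578185  ] [ 0.26643627 -0.82038338 -0.50594746]
wrist [ 0.2156465  -0.51062159  0.37427717] [-0.29213153 -0.07580181 -0.95336942]
```

View pics/top0.png

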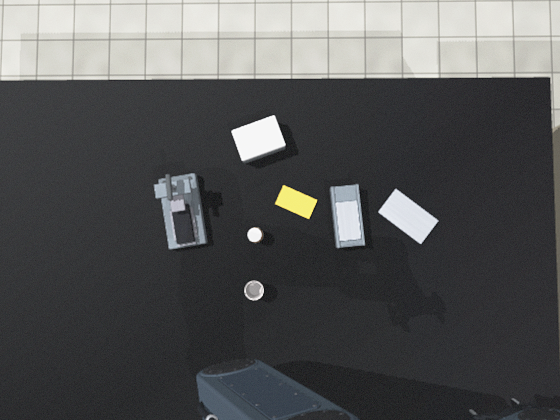

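View pics/side0.png

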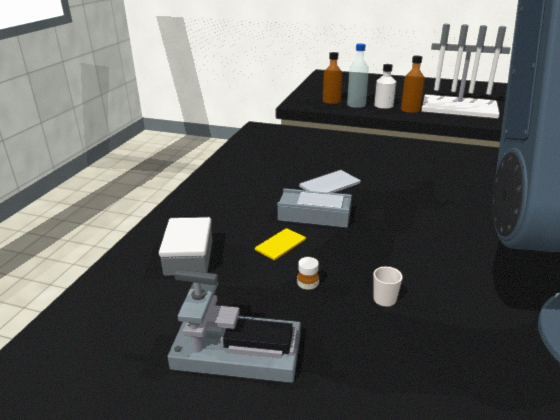

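View pics/wrist0.png

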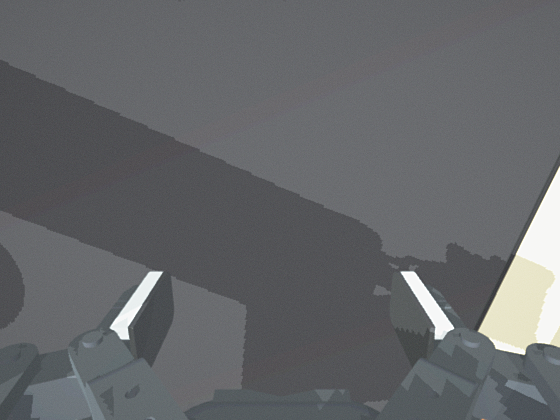

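The top view shows three plate-like items: yellow at (296,202), the plate in the tray at (347,220), and a loose aluminium one at (408,216). The one in the tray should be the plate, because it isn't yellow and is the smaller of the two aluminium ones. I'll confirm that in an enlarged crop and measure it there.

```bash
python3 - <<'E'
from h import *
d=load('top0'); im=d['image']
c=cv2.resize(im[170:265,315:450],None,fx=5.5,fy=5.5,interpolation=cv2.INTER_CUBIC); cv2.imwrite('pics/c1.png',c)
c=cv2.resize(im[165:260,140:230],None,fx=6,fy=6,interpolation=cv2.INTER_CUBIC); cv2.imwrite('pics/c2.png',c)
print(d['K'])
for n,uv,z in [('yellow',(296,202),.006),('plate',(347,220),.046),('big',(408,216),.006),('jar',(255,235),.05),('beaker',(254,290),.055),('tip',(259,139),.06),('clampblock',(185,226),.05)]: print(n,ray(d,uv,z).round(3))
E
```

```text
[[541.19705743   0.         278.09353208]
 [  0.         541.19705743 205.03095545]
 [  0.           0.           1.        ]]
yellow [ 0.607 -0.109  0.006]
plate [ 0.557 -0.242  0.046]
big [ 0.569 -0.409  0.006]
jar [ 0.518 -0.002  0.05 ]
beaker [ 0.377 -0.     0.055]
tip [ 0.769 -0.012  0.06 ]
clampblock [0.542 0.181 0.05 ]
```

View pics/c1.png

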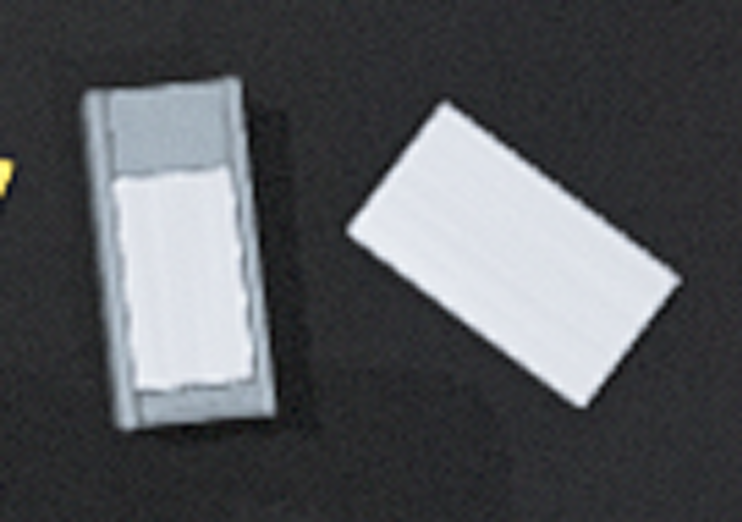

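View pics/c2.png

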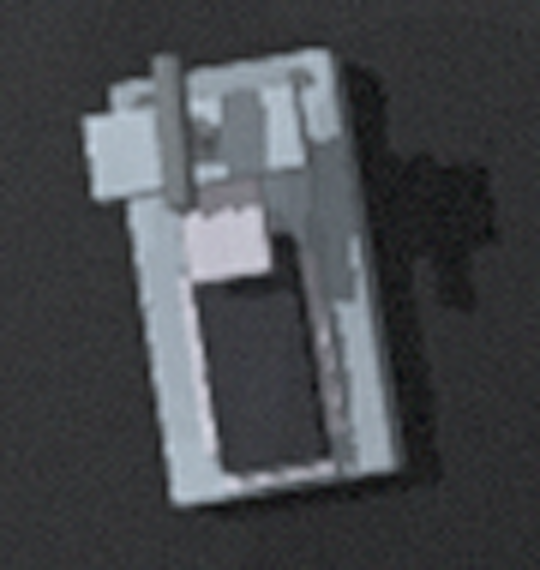

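The crop confirms it. The in-tray plate, corners about (336,201) to (360,239) in the full image, is aluminium and clearly smaller than the loose one at (408,216). I'll get a first tray and clamp pose from the top image, then take wrist close-ups.

```bash
cat >> h.py <<'E'
from scipy.spatial.transform import Rotation as Rot
def qd(psi):
    # tool down, tool z heading psi, tool y = psi+90deg
    c,s=np.cos(psi),np.sin(psi)
    return Rot.from_matrix(np.column_stack([[0,0,-1],[-s,c,0],[c,s,0]])).as_quat()
def head(o):
    M=Rot.from_quat(o['tcp_rot']).as_matrix(); return np.arctan2(M[1,2],M[0,2])
E
python3 - <<'E'
from h import *
o=get_obs(); print(head(o), Rot.from_quat(o['tcp_rot']).as_matrix().round(3))
d=load('top0')
f=lambda p,s,ox,oy,z: ray(d,(p[0]/s+ox-0.5+.5/s,p[1]/s+oy-.5+.5/s),z)
def rep(n,P,s,ox,oy,z):
    W=[f(p,s,ox,oy,z)[:2] for p in P]; W=np.array(W)
    print(n,W.round(4).tolist(),[np.linalg.norm(W[i]-W[i-1]).round(4) for i in range(4)], 'yaw',np.arctan2(*(W[2]+W[3]-W[0]-W[1])[::-1]).round(3),'front',((W[0]+W[1])/2).round(4),'c',W.mean(0).round(4))
# FL FR BR BL
rep('tray',[(122,430),(275,413),(240,80),(85,92)],5.5,315,170,.046)
rep('plate',[(138,390),(254,380),(229,168),(114,180)],5.5,315,170,.046)
rep('big',[(582,408),(681,280),(445,102),(348,230)],5.5,315,170,.006)
rep('clampbase',[(172,505),(400,470),(332,50),(108,90)],6,140,165,.03)
rep('block',[(225,472),(330,460),(297,283),(200,283)],6,140,165,.05)
for q in [(0.557,-.242,.25,.11),(0.5,.17,.25,.2)]:
    for k in (0,np.pi): print(kin.inverse_kinematics(list(q[:3]),qd(q[3]+k)))
E
```

```text
-2.8827522166176203 [[-0.     0.256 -0.967]
 [ 0.001 -0.967 -0.256]
 [-1.    -0.001 -0.   ]]
tray [[0.4851, -0.2147], [0.4931, -0.2868], [0.6511, -0.2718], [0.6455, -0.1982]] [np.float64(0.1613), np.float64(0.0726), np.float64(0.1587), np.float64(0.0738)] yaw 0.099 front [ 0.4891 -0.2508] c [ 0.5687 -0.2429]
plate [[0.504, -0.2224], [0.5087, -0.2771], [0.6092, -0.2662], [0.6035, -0.2117]] [np.float64(0.1001), np.float64(0.0549), np.float64(0.101), np.float64(0.0548)] yaw 0.107 front [ 0.5063 -0.2497] c [ 0.5563 -0.2443]
big [[0.4954, -0.4404], [0.5574, -0.4892], [0.6444, -0.3765], [0.5818, -0.3286]] [np.float64(0.1413), np.float64(0.0789), np.float64(0.1424), np.float64(0.0788)] yaw 0.913 front [ 0.5264 -0.4648] c [ 0.5698 -0.4087]
clampbase [[0.482, 0.229], [0.4974, 0.1282], [0.6838, 0.1603], [0.6661, 0.2602]] [np.float64(0.1867), np.float64(0.1019), np.float64(0.1891), np.float64(0.1015)] yaw 0.169 front [0.4897 0.1786] c [0.5823 0.1944]
block [[0.4966, 0.2015], [0.5018, 0.1557], [0.5789, 0.171], [0.5789, 0.2135]] [np.float64(0.0832), np.float64(0.0461), np.float64(0.0786), np.float64(0.0425)] yaw 0.17 front [0.4992 0.1786] c [0.5391 0.1854]
[-4.86508181e-01  4.10377269e-01  1.43027108e+00 -4.44089210e-16
  1.30094431e+00 -2.16730451e+00]
[-4.86508181e-01  4.10377269e-01  1.43027108e+00 -4.44089210e-16
  1.30094431e+00  9.74288146e-01]
[ 2.39574471e-01  2.59313536e-01  1.64082891e+00 -4.44089210e-16
  1.24145021e+00 -1.53122186e+00]
[ 2.39574471e-01  2.59313536e-01  1.64082891e+00 -4.44089210e-16
  1.24145021e+00  1.61037080e+00]
```

The tray measures 160×73 mm, the plate 100×55, the loose look-alike 141×79 and the clamp base 188×101, all as specified. Next, the wrist close-up over the tray.

```bash
python3 - <<'E'
from h import *
manip.move_to([0.535,-0.247,0.25],qd(np.pi+.1)); d=snap('wrist','w1'); o=get_obs(); print(o['t'],o['tool_pos'],o['q'])
print(proj(d,[[.4891,-.2508,.046],[.5063,-.2497,.046],[.569,-.243,.046]]))
E
```

```text
1.9833 [ 0.53452475 -0.24781175  0.24988254] [-5.13049722e-01  3.75795093e-01  1.48088912e+00 -1.46392823e-04
  1.28509889e+00  9.58873526e-01]
[[281.1711055  205.13557975]
 [281.75541484 189.60462858]
 [281.35845457 129.08787151]]
```

View pics/w1.png

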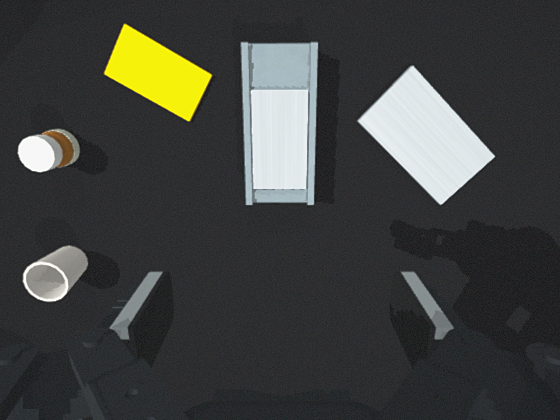

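The tray runs from its front edge at row 205 to its back at row 42. The plate's front is at row 190 and its rear at row 89, columns 251–309. The projected top-camera points fall right on these, so the two cameras agree. I'll refine from this view.

```bash
python3 - <<'E'
from h import *
d=load('w1'); im=d['image']
cv2.imwrite('pics/c3.png',cv2.resize(im[25:220,225:335],None,fx=3,fy=3,interpolation=cv2.INTER_CUBIC))
def rep(n,P,z):
    W=np.array([ray(d,p,z)[:2] for p in P]); print(n,W.round(4).tolist(),[np.linalg.norm(W[i]-W[i-1]).round(4) for i in range(4)], 'yaw',np.arctan2(*(W[2]+W[3]-W[0]-W[1])[::-1]).round(3),'front',((W[0]+W[1])/2).round(4),'c',W.mean(0).round(4))
rep('tray',[(246,205),(314,205),(318,42),(241,42)],.046)
rep('plate',[(254,190),(307,190),(309,89),(251,89)],.046)
E
```

```text
tray [[0.4855, -0.2134], [0.4928, -0.2857], [0.6528, -0.2692], [0.6456, -0.1972]] [np.float64(0.1609), np.float64(0.0727), np.float64(0.1609), np.float64(0.0724)] yaw 0.102 front [ 0.4891 -0.2495] c [ 0.5692 -0.2414]
plate [[0.5029, -0.2206], [0.5085, -0.2763], [0.61, -0.2659], [0.6044, -0.2097]] [np.float64(0.102), np.float64(0.056), np.float64(0.102), np.float64(0.0565)] yaw 0.104 front [ 0.5057 -0.2484] c [ 0.5565 -0.2431]
```

View pics/c3.png

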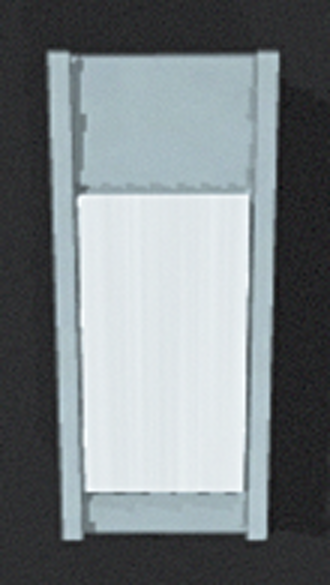

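```bash
cat >> h.py <<'E'
TY=.102; TE=np.array([.4892,-.2500])
def tr(x,y,z,E=TE,a=TY): c,s=np.cos(a),np.sin(a); return [E[0]+c*x-s*y,E[1]+s*x+c*y,z]
E
python3 - <<'E'
from h import *
q=qd(np.pi+TY)
eoat.gripper_to(0.0,40)
manip.move_to(tr(.142,0,.09),q)
f0=get_obs()['ft_force']
manip.move_l(tr(.142,0,.0428),q,.1)
print(get_obs()['ft_force']-f0,get_obs()['tool_pos'],tr(.142,0,.0428))
for x in (.115,.09,.071):
    manip.move_l(tr(x,0,.0428),q,.06); o=get_obs(); print(x,o['ft_force']-f0,o['tool_pos'],o['t'])
d=snap('wrist','w2')
manip.move_l(tr(.08,0,.0428),q,.1)
manip.move_l(tr(.08,0,.15),q,.25); manip.move_to(tr(.03,0,.22),q)
d=snap('wrist','w3'); print(get_obs()['t'])
E
```

```text
[ 0.04726036 -0.25381719 -0.07328384] [ 0.63070997 -0.2357103   0.04327538] [np.float64(0.630461956216965), np.float64(-0.23554110219427973), 0.0428]
0.115 [-1.15247895  0.00137393 -0.50263216] [ 0.60379529 -0.23843111  0.04310027] 4.75
0.09 [-0.91721725 -0.08577813  0.43126604] [ 0.5787413  -0.24099266  0.04298529] 5.3167
0.071 [-0.79598714  0.8073812  -1.35345465] [ 0.55973488 -0.24288773  0.04296143] 5.7833
7.1417
```

View pics/w3.png

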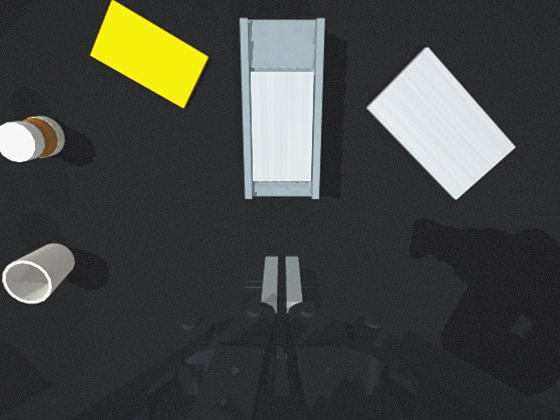

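View pics/w2.png

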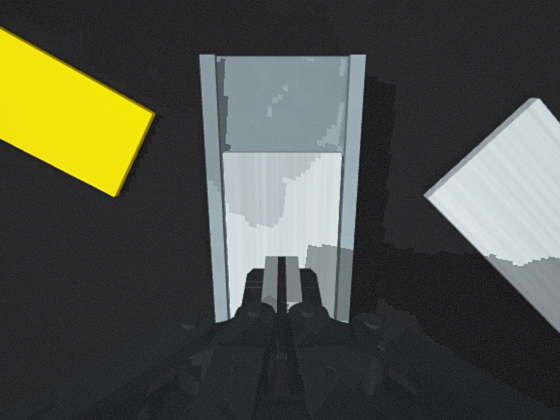

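```bash
python3 - <<'E'
from h import *
for f,t in (('w2',tr(.071,0,.0428)),('w3',tr(.03,0,.22))):
    d=load(f); print(proj(d,[t,tr(0,0,.046),tr(.0167,0,.046),tr(.117,0,.046),tr(.16,0,.046)]).round())
o=get_obs();print(o['width'],o['tool_pos'])
E
```

```text
[[283. 242.]
 [283. 360.]
 [283. 335.]
 [284. 155.]
 [284.  57.]]
[[284. 242.]
 [283. 199.]
 [283. 182.]
 [283.  73.]
 [283.  19.]]
3.387245287422259e-05 [ 0.51855732 -0.24669172  0.21865049]
```

The plate hasn't moved: its front is still at row 182 in w3, and in w2 the fingers stand over it. There was no contact force, so the tips must end higher than the nominal TCP. I'll estimate how far.

```bash
python3 - <<'E'
from h import *
d=load('w3'); o=get_obs(); M=Rot.from_quat(o['tcp_rot']).as_matrix(); p=o['tool_pos']
R,_=cv2.Rodrigues(d['rvec']); C=-R.T@d['tvec'].ravel(); print('cam in tool',M.T@(C-p),'axis',M.T@R[2])
for z in (-.011,0,.011):
  for x in (0,-.005,-.01,-.015): print(z,x,proj(d,p+M@np.array([x,0,z])).round(1))
cv2.imwrite('pics/c4.png',cv2.resize(d['image'][230:330,230:330],None,fx=5,fy=5,interpolation=cv2.INTER_CUBIC))
E
```

```text
cam in tool [-0.17916751 -0.00097976 -0.07728288] axis [9.53674694e-01 1.74221340e-04 3.00839737e-01]
-0.011 0 [[283.2 221.6]]
-0.011 -0.005 [[283.2 225.2]]
-0.011 -0.01 [[283.3 228.8]]
-0.011 -0.015 [[283.3 232.7]]
0 0 [[283.1 241.6]]
0 -0.005 [[283.2 245.6]]
0 -0.01 [[283.2 249.7]]
0 -0.015 [[283.3 254.1]]
0.011 0 [[283.1 260.9]]
0.011 -0.005 [[283.1 265.3]]
0.011 -0.01 [[283.2 269.9]]
0.011 -0.015 [[283.2 274.7]]
```

View pics/c4.png

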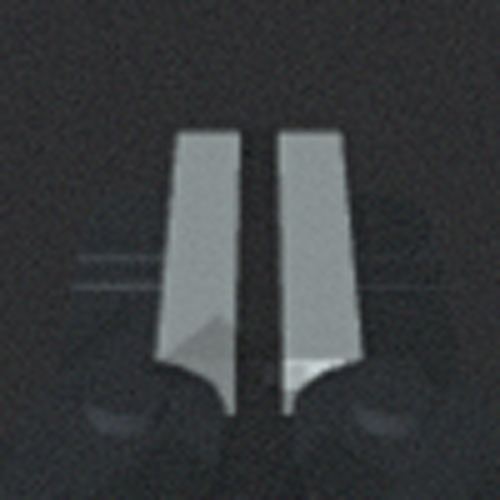

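```bash
python3 - <<'E'
from h import *
q=qd(np.pi+TY)
manip.move_to(tr(.142,0,.07),q); manip.wait(.3)
f0=get_obs()['ft_force']
for z in np.arange(.046,.029,-.0015):
    manip.move_l(tr(.142,0,z),q,.05); manip.wait(.1); o=get_obs(); df=o['ft_force']-f0; print(round(z,4),df.round(2),o['tool_pos'].round(4))
    if abs(df[2])>3: break
d=snap('wrist','w4'); d=snap('side','s4'); print(get_obs()['t'])
cv2.imwrite('pics/c5.png',cv2.resize(d['image'][120:250,230:400],None,fx=4.5,fy=4.5,interpolation=cv2.INTER_CUBIC))
E
```

```text
0.046 [0.35 0.75 0.55] [ 0.6307 -0.2356  0.0463]
0.0445 [-0.96  0.77  1.52] [ 0.6305 -0.2356  0.0445]
0.043 [0.34 1.05 0.99] [ 0.6305 -0.2355  0.043 ]
0.0415 [0.29 0.04 1.02] [ 0.6305 -0.2355  0.0415]
0.04 [0.69 0.48 0.62] [ 0.6305 -0.2355  0.04  ]
0.0385 [0.74 1.09 0.35] [ 0.6305 -0.2355  0.0385]
0.037 [-0.14  0.12  0.6 ] [ 0.6304 -0.2355  0.037 ]
0.0355 [ 0.45  0.31 -0.62] [ 0.6305 -0.2355  0.0355]
0.034 [-0.59  1.59  0.16] [ 0.6304 -0.2356  0.034 ]
0.0325 [-0.36  0.63  0.99] [ 0.6305 -0.2355  0.0325]
0.031 [0.69 0.68 0.62] [ 0.6305 -0.2356  0.031 ]
0.0295 [0.28 0.28 0.44] [ 0.6305 -0.2356  0.0295]
12.9
```

View pics/c5.png

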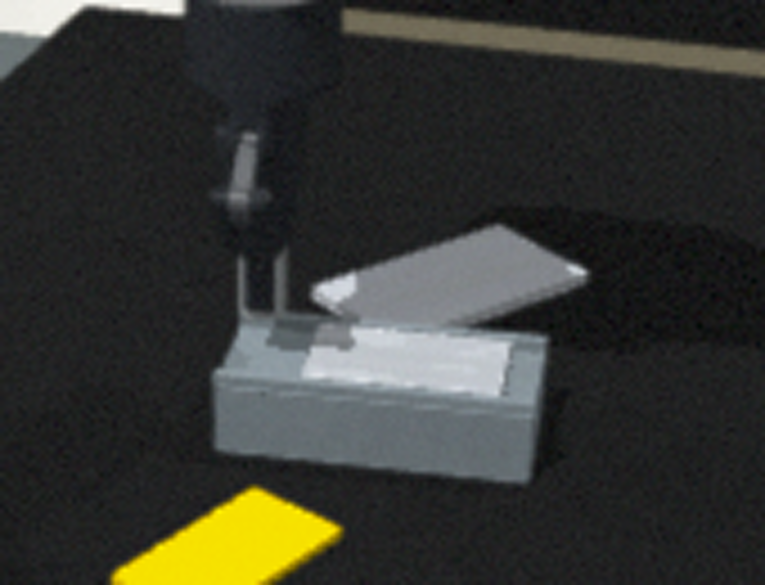

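View pics/w4.png

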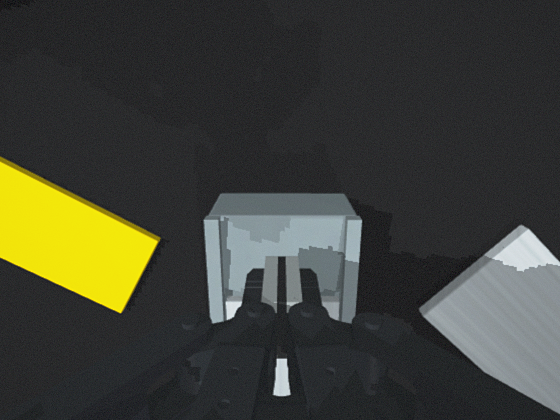

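```bash
python3 - <<'E'
from h import *
d=load('s4')
for z in (.03,.04,.045,.05,.055,.06,.065,.07):
  print(z,((proj(d,[tr(.131,0,z),tr(.142,0,z),tr(.153,0,z)])-[230,120])*4.5).round(0).tolist())
print(((proj(d,[tr(.16,.036,.046),tr(0,.036,.046),tr(0,-.036,.046),tr(.16,-.036,.046)])-[230,120])*4.5).round(0).tolist())
E
```

```text
0.03 [[282.0, 368.0], [261.0, 366.0], [241.0, 364.0]]
0.04 [[282.0, 351.0], [261.0, 349.0], [240.0, 347.0]]
0.045 [[283.0, 342.0], [261.0, 340.0], [240.0, 338.0]]
0.05 [[283.0, 333.0], [261.0, 331.0], [240.0, 329.0]]
0.055 [[283.0, 325.0], [261.0, 323.0], [240.0, 321.0]]
0.06 [[283.0, 316.0], [261.0, 314.0], [240.0, 312.0]]
0.065 [[283.0, 307.0], [261.0, 305.0], [240.0, 304.0]]
0.07 [[283.0, 299.0], [261.0, 297.0], [240.0, 295.0]]
[[212.0, 369.0], [534.0, 400.0], [546.0, 330.0], [241.0, 303.0]]
```

```bash
python3 - <<'E'
from h import *
d=load('w1');K=d['K'];print(K)
R,_=cv2.Rodrigues(d['rvec'])
M=Rot.from_quat(qd(np.pi+.1)).as_matrix(); p=np.array([ 0.53452475,-0.24781175,0.24988254]); C=-R.T@d['tvec'].ravel()
for dep in (K[0,0]*.085/237,K[0,0]*.085/250):
  for r in (271,):
    v=np.array([0,(r-K[1,2])/K[1,1],1])*dep
    print(dep,'tip in tool',M.T@(C+R.T@v-p))
cv2.imwrite('pics/c6.png',cv2.resize(d['image'][255:360,90:480],None,fx=2,fy=2,interpolation=cv2.INTER_CUBIC))
E
```

```text
[[375.31922085   0.         281.30222379]
 [  0.         375.31922085 203.33151652]
 [  0.           0.           1.        ]]
0.13460815937830461 tip in tool [-0.05714477 -0.00120493 -0.01384187]
0.12760853509063277 tip in tool [-0.06343548 -0.00119927 -0.01716065]
```

View pics/c6.png

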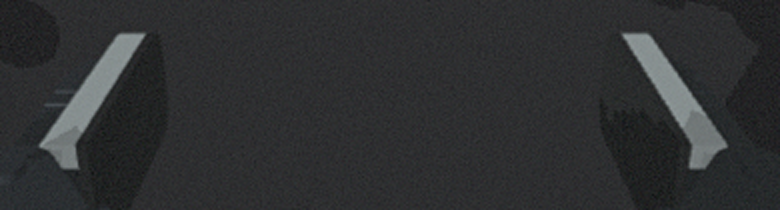

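Three independent looks put the shut tips about 25–40 mm behind the reported TCP: the side view at crop (262,321), the wrist tip row of 256, and the finger spacing. That disagrees with the spec sheet. I'll settle it by probing gently down onto the empty channel floor.

```bash
python3 - <<'E'
from h import *
q=qd(np.pi+TY)
f0=np.mean([get_obs()['ft_force'] for _ in range(3)],0)
for z in np.arange(.0275,-.006,-.002):
    manip.move_l(tr(.142,0,z),q,.06); manip.wait(.05); o=get_obs(); df=o['ft_force']-f0; print(round(z,4),df.round(2),o['tool_pos'][2].round(4))
    if df[2]>3.5: break
print(get_obs()['t'])
d=snap('side','s5')
cv2.imwrite('pics/c7.png',cv2.resize(d['image'][120:250,230:400],None,fx=4.5,fy=4.5,interpolation=cv2.INTER_CUBIC))
E
```

```text
0.0275 [-0.62 -0.98 -0.58] 0.0274
0.0255 [-0.43 -0.29  0.27] 0.0254
0.0235 [-0.17 -0.7   0.5 ] 0.0234
0.0215 [-1.93 -1.16  0.5 ] 0.0214
0.0195 [-0.47  0.15 -0.11] 0.0194
0.0175 [-0.19 -1.01 -0.56] 0.0174
0.0155 [ 0.11 -0.36  0.57] 0.0154
0.0135 [-0.   -0.46  0.37] 0.0134
0.0115 [-0.35 -0.47 -0.24] 0.0114
0.0095 [-0.7   0.39  0.21] 0.0094
0.0075 [ 0.08 -0.35 -0.68] 0.0074
0.0055 [-0.55 -1.22  0.7 ] 0.0055
0.0035 [-8.54  3.36 17.43] 0.0053
16.8
```

View pics/c7.png

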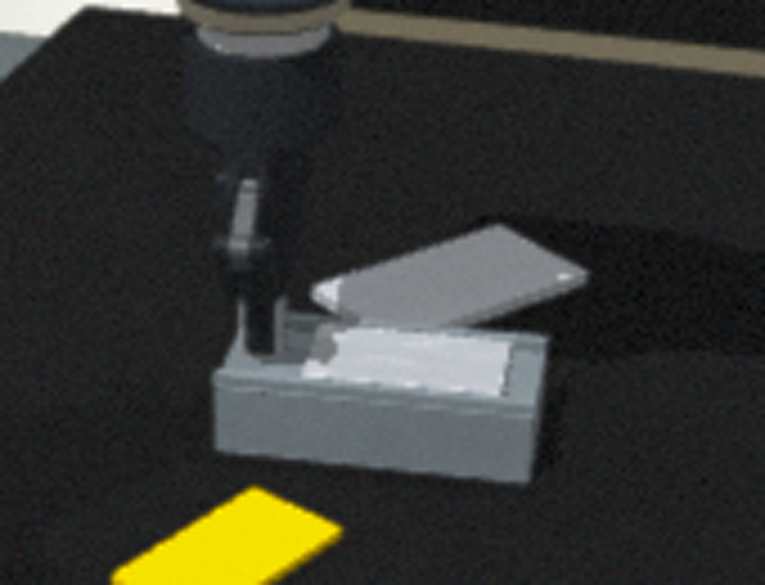

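The floor stops the fingers at TCP z = 0.0053, and they visibly stand on it in the side view (crop row 355). So the real shut tips end 34.7 mm behind the reported TCP. I'll apply that offset to every height and push again.

```bash
cat >> h.py <<'E'
D=.0347  # real shut tip lies D behind reported TCP
E
python3 - <<'E'
from h import *
q=qd(np.pi+TY); z=.0420-D
manip.move_l(tr(.142,0,z),q,.05)
f0=np.mean([get_obs()['ft_force'] for _ in range(3)],0)
for x in (.126,.115,.1,.085,.071):
    manip.move_l(tr(x,0,z),q,.08); o=get_obs(); print(x,(o['ft_force']-f0).round(2),o['tool_pos'][2].round(4),o['t'])
snap('side','s6')
manip.move_l(tr(.08,0,z),q,.1)
manip.move_l(tr(.08,0,.10),q,.25); manip.move_to(tr(-.02,0,.17),q)
d=snap('wrist','w6'); print(get_obs()['t'])
E
```

```text
0.126 [-0.86  0.27  1.61] 0.0072 17.45
0.115 [-0.94  0.24  0.09] 0.0073 17.7333
0.1 [-1.03  0.21  0.2 ] 0.0074 18.0667
0.085 [-0.98 -0.37  2.11] 0.0074 18.4
0.071 [-0.87  0.28  0.53] 0.0074 18.725
20.15
```

View pics/w6.png

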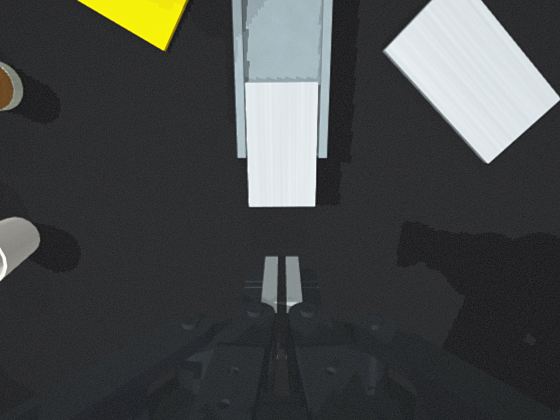

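Pushed out: plate front at row 207, rear at row 82, tray edge at row 157. Now to measure the overhang.

```bash
python3 - <<'E'
from h import *
d=load('w6')
def inv(w): 
    v=np.array(w[:2])-TE; c,s=np.cos(TY),np.sin(TY); return np.array([c*v[0]+s*v[1],-s*v[0]+c*v[1]])
for n,uv in dict(pFL=(248.5,207),pFR=(315.5,207),pBR=(318,82),pBL=(245.5,82),tFL=(237,157.5),tFR=(327,157.5)).items(): print(n,inv(ray(d,uv,.046)).round(4))
print(get_obs()['tool_pos'],kin.inverse_kinematics(tr(-.02,0,-.01),qd(np.pi+TY)))
E
```

```text
pFL [-0.0416  0.0292]
pFR [-0.0416 -0.0275]
pBR [ 0.059  -0.0266]
pBL [0.059  0.0288]
tFL [0.0007 0.0374]
tFR [ 0.0007 -0.0356]
[ 0.4693073  -0.25182615  0.16895459] [-5.80243636e-01  6.24179262e-01  1.83129706e+00 -4.44089210e-16
  6.86116333e-01  8.88552691e-01]
```

The plate's centre is at tray x ≈ +8.5 mm with a 41 mm overhang, so step 1 is met. Before gripping it I'll take a clear look at the clamp.

```bash
python3 - <<'E'
from h import *
CY=.169; N=np.array([.549,.189])
manip.move_to(tr(-.05,0,.22,N,CY),qd(np.pi+CY)); d=snap('wrist','w7'); print(get_obs()['t'],get_obs()['q'])
snap('top','t7')
cv2.imwrite('pics/c8.png',cv2.resize(d['image'][0:270,160:410],None,fx=2.2,fy=2.2,interpolation=cv2.INTER_CUBIC))
E
```

```text
21.8083 [ 2.57611505e-01  2.93207593e-01  1.67204088e+00 -1.62369723e-04
  1.17671470e+00  1.66062219e+00]
```

View pics/c8.png

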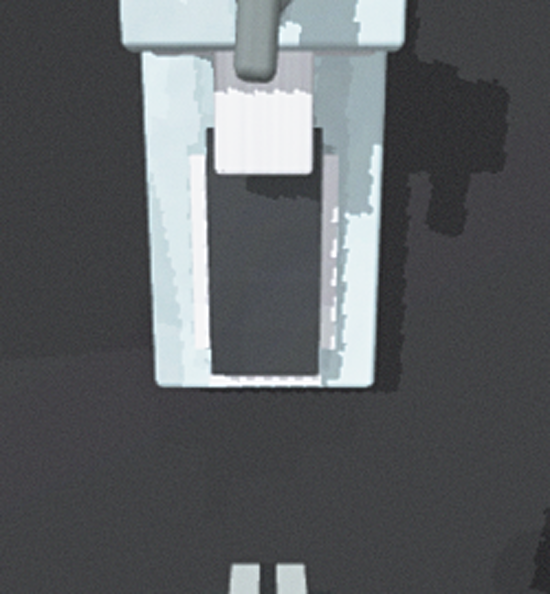

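```bash
python3 - <<'E'
from h import *
d=load('w7'); CY=.169; N=np.array([.549,.189])
def inv(w): 
    v=np.array(w[:2])-N; c,s=np.cos(CY),np.sin(CY); return np.array([c*v[0]+s*v[1],-s*v[0]+c*v[1]])
u=lambda p:(p[0]/2.2+160-.27,p[1]/2.2-.27)
for n,p,z in [('blkFL',(212,375),.05),('blkFR',(319,375),.05),('blkBL',(207,128),.05),('blkBR',(322,128),.05),('baseFL',(156,386),.03),('baseFR',(374,386),.03),('baseBL',(142,60),.03),('baseBR',(386,60),.03),('toeL',(216,174),.077),('toeR',(312,174),.077),('brL',(121,50),.109),('brR',(405,50),.109),('barL',(237,78),.148),('barR',(277,78),.148),('railL',(194,347),.038),('railLo',(210,347),.038)]:
    print(n,inv(ray(d,u(p),z)).round(4))
d=load('t7'); cv2.imwrite('pics/c9.png',cv2.resize(d['image'][165:260,140:230],None,fx=6,fy=6,interpolation=cv2.INTER_CUBIC))
E
```

```text
blkFL [-0.0496  0.0244]
blkFR [-0.0496 -0.0217]
blkBL [0.0496 0.0243]
blkBR [ 0.0496 -0.021 ]
baseFL [-0.0592  0.0514]
baseFR [-0.0592 -0.0481]
baseBL [0.0767 0.0515]
baseBR [ 0.0767 -0.0477]
toeL [0.0321 0.0195]
toeR [ 0.0321 -0.016 ]
brL [0.0691 0.0471]
brR [ 0.0691 -0.0433]
barL [0.0565 0.0089]
barR [ 0.0565 -0.0022]
railL [-0.0397  0.0328]
railLo [-0.0397  0.0258]
```

View pics/c9.png

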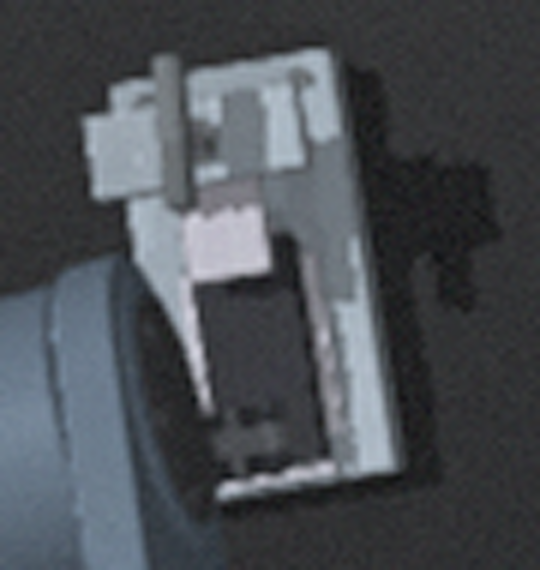

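Block (46×99 mm), base and rails fit their sizes. The nest is about 1–1.6 mm to +y of my first estimate and the handle starts near 0.06 rad. Wrist and top disagree by about 2–3 mm in y, so I'll use a value between them and check at the placing. Now I'll grip the plate.

```bash
cat >> h.py <<'E'
CY=.169; NE=np.array([.549,.189])
NE=np.array(tr(.0004,.001,0,NE,CY)[:2])
E
python3 - <<'E'
from h import *
q=qd(np.pi+TY); gx=-.021; z=.032-.0389
eoat.gripper_to(.078,80)
manip.move_to(tr(gx,.0005,.10),q)
manip.move_l(tr(gx,.0005,z),q,.15)
print(get_obs()['tool_pos'],get_obs()['t'])
eoat.gripper_to(.050,80)
o=get_obs(); print(o['width'],o['ft_force'])
snap('side','s8')
manip.move_l(tr(gx,.0005,z+.02),q,.08)
snap('wrist','w8'); d=snap('side','s9'); print(get_obs()['t'])
cv2.imwrite('pics/c10.png',cv2.resize(d['image'][120:250,230:400],None,fx=4.5,fy=4.5,interpolation=cv2.INTER_CUBIC))
E
```

```text
[ 0.46881343 -0.25182487 -0.00617189] 25.1
0.05356136701375532 [-2.3794188   1.37735263  7.97995772]
26.0
```

View pics/c10.png

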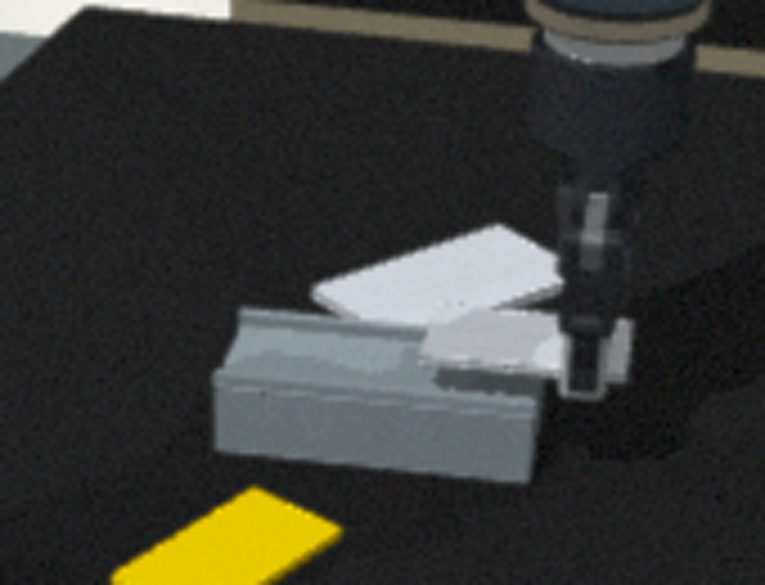

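View pics/w8.png

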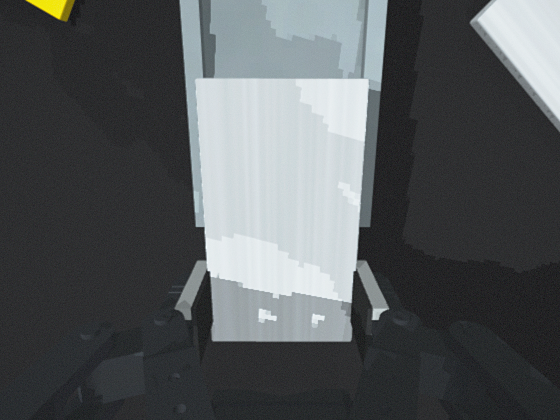

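Gripped: the side crop shows the plate held level and clear of the tray at (420–630, 310–380). In the wrist view it spans rows 78–341, square between the pads. I'll work out where it sits in the hand.

```bash
python3 - <<'E'
from h import *
d=load('w8'); o=get_obs(); p=o['tool_pos']; M=Rot.from_quat(o['tcp_rot']).as_matrix(); print(p)
for z in (.063,.066,.069):
  W=np.array([ray(d,u,z)-p for u in [(212.5,341),(352,341),(368.5,78.5),(195.5,78.5)]])@M
  print(z,'y,z in tool',W[:,1:].round(4).tolist(),'w',np.linalg.norm(W[0]-W[1]).round(4),np.linalg.norm(W[2]-W[3]).round(4),'L',np.linalg.norm((W[0]+W[1]-W[2]-W[3])/2).round(4))
E
```

```text
[ 0.46813745 -0.2515675   0.01300161]
0.063 y,z in tool [[-0.0289, 0.0218], [0.0279, 0.0218], [0.0275, -0.0798], [-0.0289, -0.0797]] w 0.0568 0.0564 L 0.1015
0.066 y,z in tool [[-0.0283, 0.0195], [0.0273, 0.0194], [0.0268, -0.0797], [-0.0283, -0.0797]] w 0.0555 0.0551 L 0.0991
0.069 y,z in tool [[-0.0276, 0.0172], [0.0266, 0.0171], [0.0262, -0.0797], [-0.0276, -0.0796]] w 0.0542 0.0538 L 0.0968
```

```bash
python3 - <<'E'
from h import *
qt=qd(np.pi+TY); q=qd(np.pi+CY); P=lambda x,z: tr(x-.030,-.0005,z,NE,CY)
manip.move_l(tr(-.021,.0005,.13),qt,.3)
manip.move_to(P(-.078,.13),q)
manip.move_l(P(-.078,.0075),q,.2)
manip.wait(.1); f0=np.mean([get_obs()['ft_force'] for _ in range(3)],0); print(get_obs()['t'],f0)
manip.move_l(P(-.030,.0075),q,.12)
d=snap('wrist','w9'); s=snap('side','s10'); o=get_obs(); print(o['t'],o['tool_pos'],(o['ft_force']-f0).round(2))
cv2.imwrite('pics/c11.png',cv2.resize(s['image'][260:390,150:320],None,fx=4.5,fy=4.5,interpolation=cv2.INTER_CUBIC))
E
```

```text
28.975 [-0.13066623 -0.03518634 -2.1492049 ]
29.625 [0.48925588 0.1793336  0.00748644] [0.4  0.72 0.98]
```

View pics/c11.png

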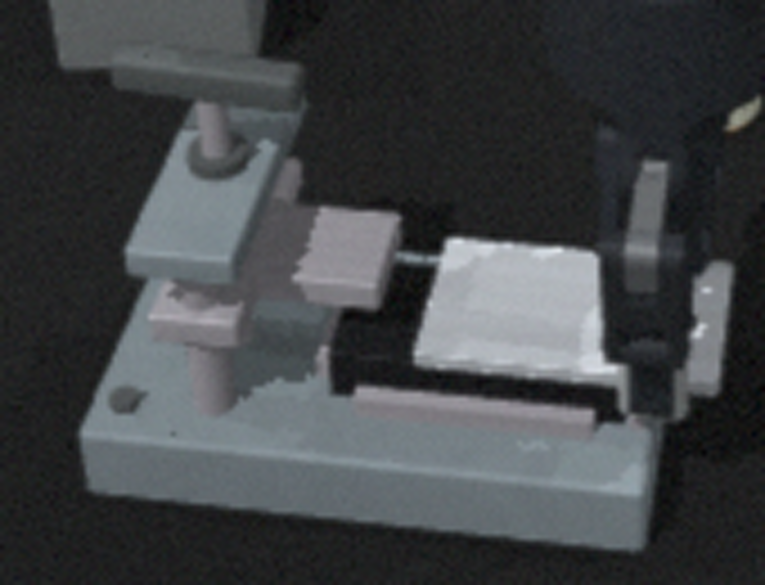

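View pics/w9.png

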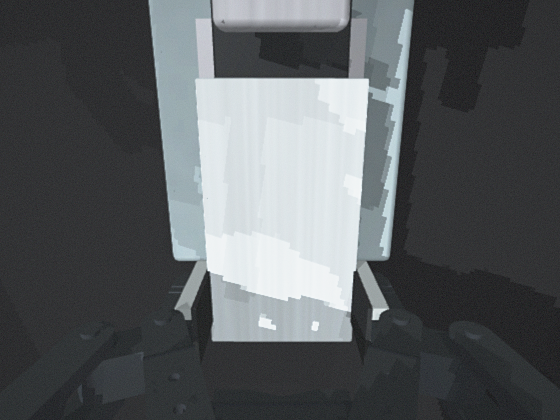

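The plate hovers flat over the block, below the toe. In the wrist view the block shows at columns 213–350 and the plate at 196–368, so they're centred within about 0.3 mm. I'll slide it in and lower it.

```bash
python3 - <<'E'
from h import *
q=qd(np.pi+CY); P=lambda x,z: tr(x-.030,-.0005,z,NE,CY)
f0=np.mean([get_obs()['ft_force'] for _ in range(3)],0)
for x in (-.015,0):
    manip.move_l(P(x,.0075),q,.1); print(x,(get_obs()['ft_force']-f0).round(2))
for z in (.0045,.0035,.0028,.0022):
    manip.move_l(P(0,z),q,.05); o=get_obs(); df=o['ft_force']-f0; print(z,df.round(2),o['tool_pos'][2])
    if df[2]>4: break
d=snap('wrist','w10'); s=snap('side','s11'); print(get_obs()['t'])
cv2.imwrite('pics/c12.png',cv2.resize(s['image'][260:390,150:320],None,fx=4.5,fy=4.5,interpolation=cv2.INTER_CUBIC))
E
```

```text
-0.015 [-0.63 -0.91 -0.22]
0 [-0.62 -1.37  0.2 ]
0.0045 [-1.14 -1.35  6.75] 0.004779517529007286
30.575
```

View pics/c12.png

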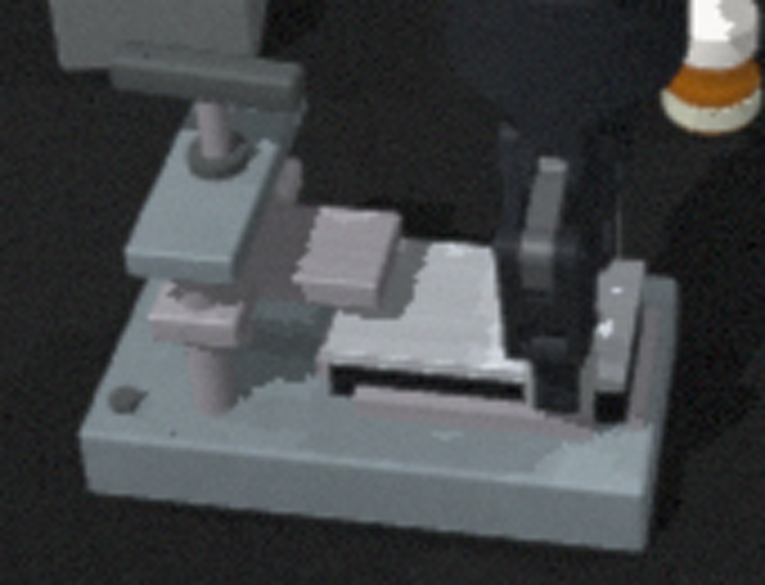

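View pics/w10.png

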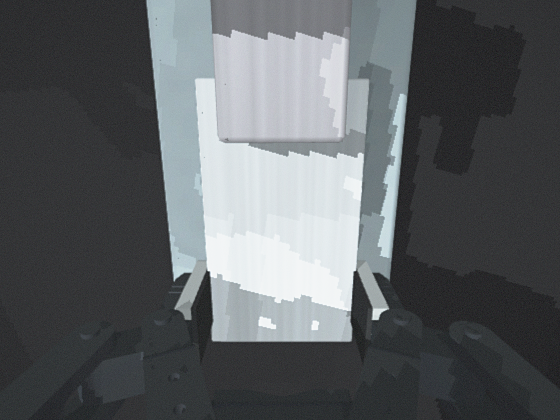

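The plate has made contact (6.8 N up) and sits over the block with its far end under the toe. I'll settle it slightly, then release.

```bash
python3 - <<'E'
from h import *
q=qd(np.pi+CY); P=lambda x,z: tr(x-.030,-.0005,z,NE,CY)
manip.move_l(P(0,.0036),q,.05); o=get_obs(); print(o['ft_force'],o['tool_pos'][2])
eoat.gripper_to(.075); manip.wait(.1); o=get_obs(); print(o['ft_force'],o['tool_pos'][2],o['width'])
manip.move_l(P(0,.10),q,.25)
manip.move_to(P(-.02,.19),q)
d=snap('wrist','w11'); s=snap('side','s12'); print(get_obs()['t'])
a=cv2.resize(s['image'][260:390,150:320],None,fx=3,fy=3,interpolation=cv2.INTER_CUBIC)
cv2.imwrite('pics/c13.png',a)
E
```

```text
[-5.61581471 -2.40186737 16.69106758] 0.0047278155059474955
[0.30061433 1.1050083  0.58410872] 0.003414114279313256 0.07533577545849453
32.3583
```

View pics/c13.png

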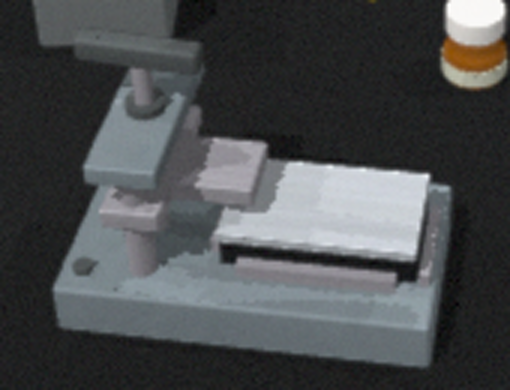

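View pics/w11.png

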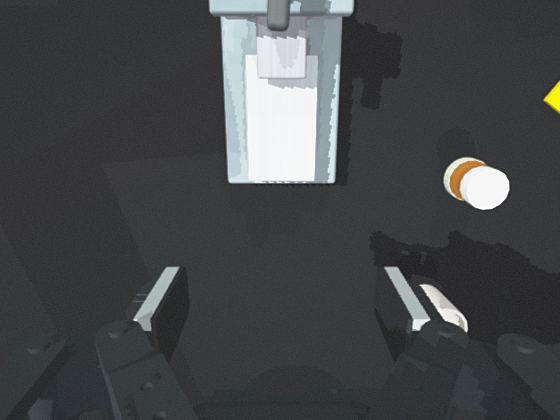

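Released: the plate lies flat on the block at crop (215–430, 160–255), far end under the toe. Next I measure its pose against the block and the bar angle.

```bash
python3 - <<'E'
from h import *
d=load('w11'); im=d['image']
def inv(w): 
    v=np.array(w[:2])-NE; c,s=np.cos(CY),np.sin(CY); return np.array([c*v[0]+s*v[1],-s*v[0]+c*v[1]]).round(4)
for n,u,z in [('FL',(247.5,180.5),.056),('FR',(315.5,180.5),.056),('BR',(317,55.5),.056),('BL',(245.5,55.5),.056),('baseFL',(229,184),.03),('baseFR',(334.5,184),.03),('bar end',(278.5,28),.146),('toeL',(258.5,78),.077),('toeR',(305,78),.077)]: print(n,inv(ray(d,u,z)))
cv2.imwrite('pics/c14.png',cv2.resize(im[0:200,190:370],None,fx=3,fy=3,interpolation=cv2.INTER_CUBIC))
q0=get_obs()['q']
for psi in (CY-.06,CY-.06+np.pi): print(kin.inverse_kinematics(tr(.088,0,.12,NE,CY),qd(psi)))
E
```

```text
FL [-0.0511  0.0296]
FR [-0.051  -0.0285]
BR [ 0.0486 -0.0268]
BL [0.0486 0.0285]
baseFL [-0.061   0.0493]
baseFR [-0.0609 -0.0487]
bar end [0.0563 0.0023]
toeL [0.0318 0.0175]
toeR [ 0.0318 -0.0166]
[ 2.41966267e-01  6.41336096e-01  1.38610280e+00 -4.44089210e-16
  1.11415375e+00 -1.43783006e+00]
[ 2.41966267e-01  6.41336096e-01  1.38610280e+00 -4.44089210e-16
  1.11415375e+00  1.70376259e+00]
```

View pics/c14.png

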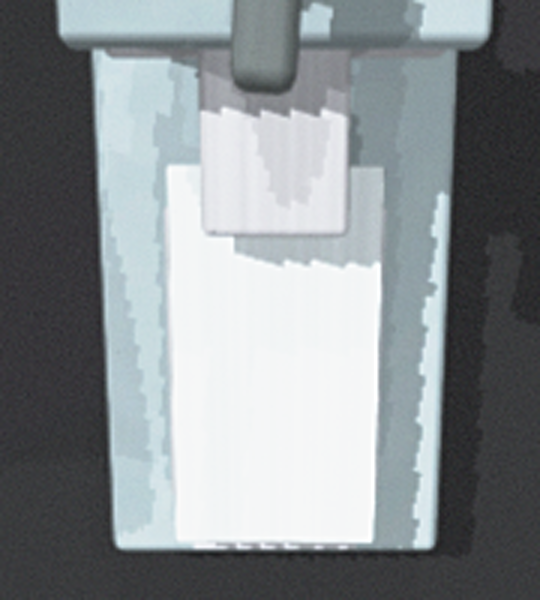

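The plate centre is about (−1.2, +0.7) mm from the nest and square within 0.02 rad. Now I'll go above the handle with the wrist at the end of its range that leaves about 2.8 rad of clockwise turn.

```bash
python3 - <<'E'
from h import *
eoat.gripper_to(.05,60)
manip.move_to(tr(.088,0.0003,.15,NE,CY),qd(CY-.06)); d=snap('wrist','w12'); o=get_obs(); print(o['t'],o['q'],o['tool_pos'])
cv2.imwrite('pics/c15.png',cv2.resize(d['image'][120:420,130:430],None,fx=1.9,fy=1.9,interpolation=cv2.INTER_CUBIC))
print(proj(d,[tr(.088,.0003,.151,NE,CY),tr(.056,.0022,.151,NE,CY),tr(.12,-.0016,.151,NE,CY)]))
E
```

```text
35.3917 [ 2.42439910e-01  6.10404408e-01  1.36129818e+00 -2.69398320e-05
  1.16981819e+00 -1.43699742e+00] [0.63588933 0.20515135 0.15007603]
[[278.78099925 242.19921309]
 [278.61301047 181.45810651]
 [278.93284075 297.10181275]]
```

View pics/w12.png

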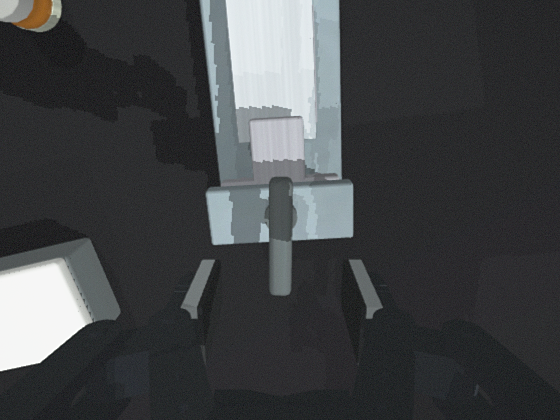

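The bar runs from (281,178) to (281,295), centred between the fingers (centre column 280) and aligned with them, within 1 mm of the prediction. I'll descend, grip and turn in steps while watching the torque.

```bash
python3 - <<'E'
from h import *
q=qd(CY-.06)
manip.move_l(tr(.088,.0003,.092,NE,CY),q,.12); manip.wait(.1)
o=get_obs(); f0,t0=o['ft_force'],o['torque']; print(o['t'],f0,t0)
eoat.gripper_to(.008,50); manip.wait(.1); o=get_obs(); print(o['width'],(o['ft_force']-f0).round(2),(o['torque']-t0).round(3),o['t'])
j=np.array(o['q']); 
for D6 in (.3,.8,1.3):
    k=j.copy(); k[5]+=D6; manip.goto_joints(k); o=get_obs(); print(D6,o['q'][5].round(3),(o['ft_force']-f0).round(2),(o['torque']-t0).round(3),o['t'])
    if np.linalg.norm(o['ft_force']-f0)>50: break
np.save('j.npy',j); np.save('f0.npy',np.r_[f0,t0])
snap('side','s13'); 
E
```

```text
36.125 [ 0.07181221 -0.08239318  0.66979757] [-0.01529689 -0.03253815 -0.01762699]
0.010889361934213835 [-0.95 -5.13  4.05] [-0.793  0.286 -0.087] 36.65
0.3 -1.141 [-0.71 -4.35  0.96] [-0.652  0.137 -0.194] 37.0417
0.8 -0.64 [-1.68 -6.64  2.12] [-0.947  0.325 -0.137] 37.5917
1.3 -0.14 [-3.89 -7.8   2.78] [-1.213  0.607 -0.111] 38.1417
```

View pics/s13.png

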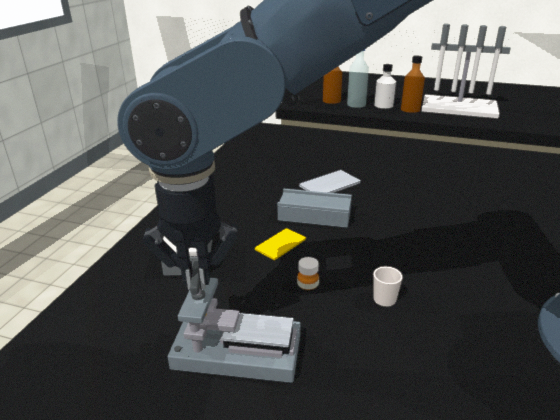

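The handle turns with the gripper and the toe is coming down, with side forces under 9 N. Continuing in smaller steps through contact.

```bash
python3 - <<'E'
from h import *
j=np.load('j.npy'); f=np.load('f0.npy')
for D6 in (1.6,1.8,2.0,2.15,2.3,2.45,2.6):
    k=j.copy(); k[5]+=D6; manip.goto_joints(k); manip.wait(.05); o=get_obs(); print(D6,o['q'][5].round(3),(o['ft_force']-f[:3]).round(2),(o['torque']-f[3:]).round(3),o['tau'][5].round(3),head(o).round(3),o['t'])
s=snap('side','s14'); snap('top','t14')
cv2.imwrite('pics/c16.png',cv2.resize(s['image'][230:390,140:320],None,fx=4,fy=3.7,interpolation=cv2.INTER_CUBIC))
E
```

```text
1.6 0.159 [-5.1  -9.27  4.42] [-1.321  0.805 -0.108] -0.092 -1.488 38.6333
1.8 0.36 [-6.73 -8.1   4.61] [-1.3    0.908 -0.097] -0.062 -1.688 38.9917
2.0 0.559 [-7.27 -8.18  5.46] [-1.297  1.041 -0.102] -0.039 -1.888 39.35
2.15 0.709 [-8.37 -7.92  6.16] [-1.231  1.254 -0.05 ] 0.022 -2.038 39.6667
2.3 0.859 [-8.87 -7.15  6.35] [-1.258  1.264  0.039] 0.066 -2.188 39.9833
2.45 1.009 [-10.51  -6.14   5.86] [-1.169  1.368  0.02 ] 0.108 -2.338 40.3
2.6 1.159 [-9.73 -7.46  7.45] [-1.136  1.482  0.018] 0.149 -2.488 40.6167
```

View pics/c16.png

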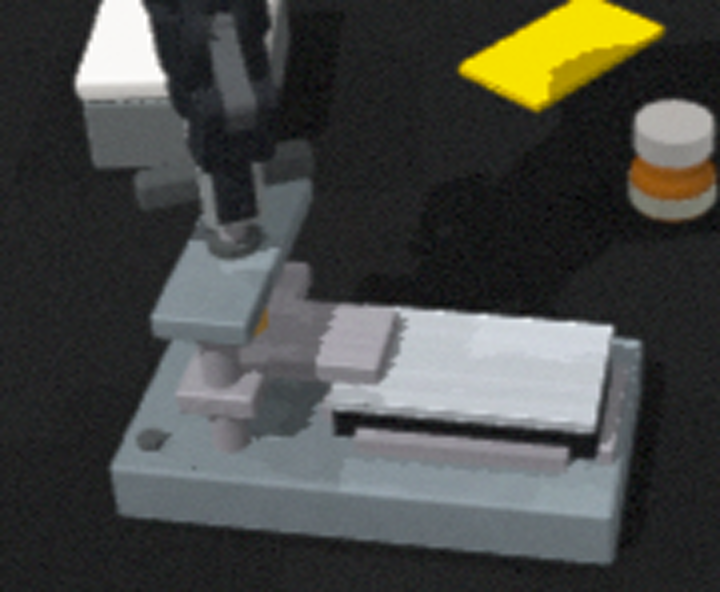

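The wrist-joint torque is flat until about 2.0 rad, then rises at about 0.3 N m/rad as specified. That puts the handle near 2.66 rad, or about 40 N, and the toe is on the plate at crop (355,345). One last small step, then I let go.

```bash
python3 - <<'E'
from h import *
j=np.load('j.npy'); f=np.load('f0.npy')
k=j.copy(); k[5]+=2.75; manip.goto_joints(k); manip.wait(.4); o=get_obs(); print(o['q'][5].round(3),(o['ft_force']-f[:3]).round(2),o['tau'][5].round(3),o['t'])
eoat.gripper_to(.05); manip.wait(.2); o=get_obs(); print(o['ft_force'],o['torque'],o['tau'][5],o['t'])
p=o['tool_pos']; manip.move_l([p[0],p[1],.16],None,.15)
w=snap('wrist','w15')
manip.move_to(tr(-.08,0.0,.2,NE,CY),qd(np.pi+CY))
w=snap('wrist','w16'); s=snap('side','s16'); o=get_obs(); print(o['t'],o['ft_force'])
cv2.imwrite('pics/c17.png',cv2.resize(s['image'][230:390,140:320],None,fx=4,fy=3.7,interpolation=cv2.INTER_CUBIC))
cv2.imwrite('pics/c18.png',cv2.resize(w['image'][0:200,190:370],None,fx=3,fy=3,interpolation=cv2.INTER_CUBIC))
E
```

```text
1.309 [-9.17 -6.13  7.21] 0.07 41.3833
[ 0.58909503 -0.26830186  0.20124488] [-0.0443446  -0.02125032  0.04893159] -0.00471746432594955 42.0417
43.5167 [-0.30693977 -0.41491435 -1.01540597]
```

View pics/c17.png

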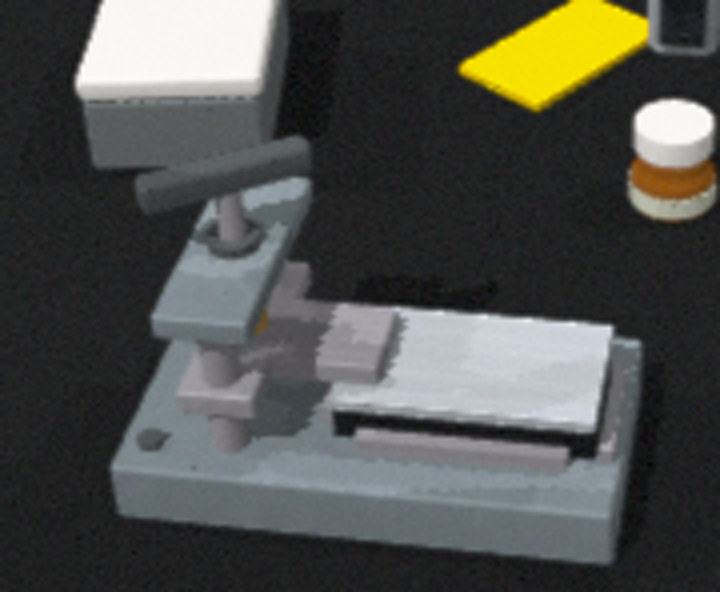

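View pics/w16.png

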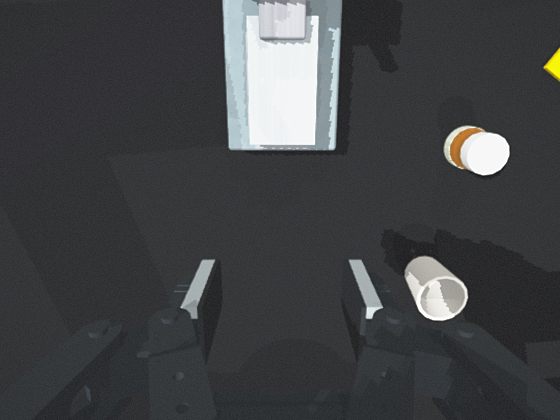

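View pics/w15.png

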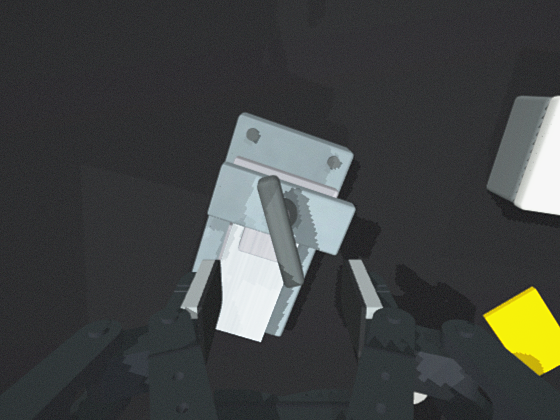

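The handle is released and the toe rests on the plate. I'll read the bar's actual angle from w15, ends at about (268,182) and (292,282).

```bash
python3 - <<'E'
from h import *
d=load('w15')
a,b=ray(d,(268.5,182),.151),ray(d,(292,282),.151)
v=a-b; print('len',np.linalg.norm(v),'mid',(a+b)/2,tr(.088,.0003,.151,NE,CY)); ang=np.arctan2(v[1],v[0]); print('theta mod pi',(CY-ang)%np.pi)
cv2.imwrite('pics/c19.png',cv2.resize(d['image'][150:310,200:370],None,fx=3.5,fy=3.5,interpolation=cv2.INTER_CUBIC))
d=load('w16')
def inv(w): 
    v=np.array(w[:2])-NE; c,s=np.cos(CY),np.sin(CY); return np.array([c*v[0]+s*v[1],-s*v[0]+c*v[1]]).round(4)
for n,u,z in [('FL',(249,145),.056),('FR',(314.5,145),.056),('BR',(318.5,16),.056),('BL',(247,16),.056)]: print(n,inv(ray(d,u,z)))
t=snap('top','t17')
for n,uv,z in [('jar',(255,235),.05),('beaker',(254,290),.055),('tip',(259,139),.06)]: print(n,ray(t,uv,z).round(3))
E
```

```text
len 0.05883674643837414 mid [0.63667323 0.20648821 0.151     ] [np.float64(0.6359219498652918), np.float64(0.20515006599415891), 0.151]
theta mod pi 2.5952757924265395
FL [-0.0514  0.029 ]
FR [-0.0513 -0.0271]
BR [ 0.0489 -0.0274]
BL [0.0488 0.0281]
jar [ 0.518 -0.002  0.05 ]
beaker [ 0.377 -0.     0.055]
tip [ 0.769 -0.012  0.06 ]
```

View pics/c19.png

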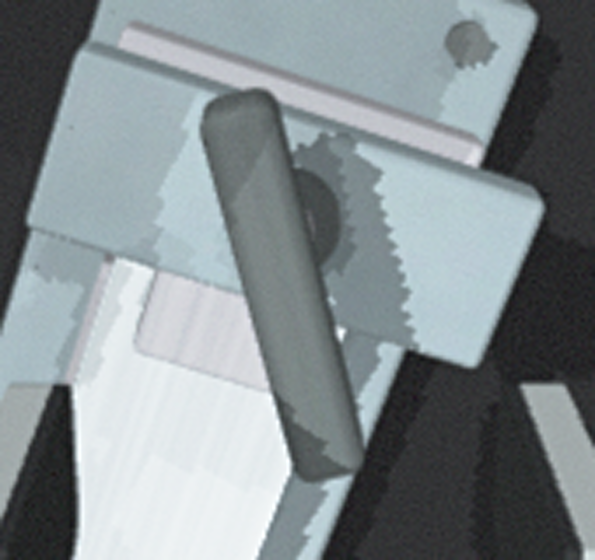

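View pics/t17.png

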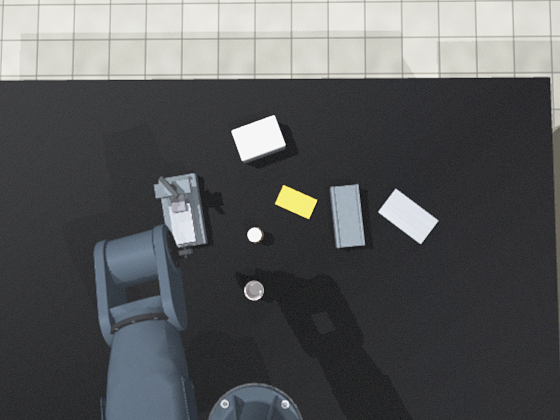

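The handle rests at about 2.6 rad after easing back, which is roughly 30–36 N. The plate is within about 1.5 mm of centre and square, and the jar (255,235), beaker (254,290) and tip box (259,139) are at their starting pixels. The arm is clear, so I'm handing in.

```bash
python3 - <<'E'
from h import *
print(get_obs()['t']); close_job()
E
```

```text
43.5667
the job is handed in; nothing more can be done
```

The plate is clamped on the block and the job was handed in at about 43.6 s; no verdict is reported.

**What I did**
- I pushed the plate out from behind to about a 41 mm overhang, with its centre at tray x ≈ +8.5 mm.
- I gripped it by its sides, slid it under the toe onto the block and released it.
- I turned the T-handle clockwise to about 2.8 rad in one grip, then let go and backed off.

**Last checks**
- **Plate:** its centre is about 1.3 mm from the nest centre, where the block sits, and it lies square within about 0.02 rad.
- **Clamp force:** I inferred this from the handle angle and torque; it was not measured directly. Resistance was flat until about 2.0 rad, then rose at about 0.3 N m/rad. After release the bar reads about 2.6 rad, which means roughly 30–36 N.
- **Bystanders:** the jar, beaker and tip box are at the same pixels as at the start. The arm is clear of everything.

**What failed or disagreed**
- **First push:** it missed and passed above the plate. A gentle touch on the tray floor showed that the real fingertips end about 35 mm behind the reported TCP, so I corrected every height after that.
- **Cameras:** the top and wrist views differed by up to about 3 mm in the clamp's y. I used a value in between and confirmed it in the wrist view as I placed the plate.
- **Setting down:** the plate touched the block about 1.5 mm earlier than computed, and the wrist read about 17 N before I released it.
- **Handle torque:** the wrist-joint torque fell from 0.15 to 0.07 N m during the hold at the final angle. I did not find out why.

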